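Set the checker for the waiting part and bring the contact press down on it

TASK

Look which part stands under the press and turn the selector knob of the grey box clockwise from its off range until its pointer is on the outline of that part as seen from above (ring: wound coil, round disc: capacitor can, rectangle: relay). Then push the press's black cap straight down until you feel the sprung foot meet the part and its spring give a few millimetres, and let go, leaving foot and knob so. Never press hard, and leave the parts and the other things on the bench where they are.

Things in the scene. Friction and masses are not known exactly. Their poses are not given: they have to be found in the camera images.
- selector_box: Grey metal box 136 x 136 x 50 mm, fixed on top of the flat steel enclosure at 112 mm above the bench, dark top panel with white outlines and a black bar knob in the middle. Origin: centre of the underside, on the knob's axis; z up. A plain white arc 37 mm from the axis, 2.3 to 1.6 rad counter-clockwise (from above) from the box's +x axis, marks the off range.
- mark_ring (a point): Centre of the white ring outline (for the toroid) on the panel, 49 mm from the knob's axis, at +0.30 rad from the box's +x axis.
- mark_disc (a point): Centre of the white filled disc (for the capacitor) on the panel, 49 mm from the knob's axis, at -0.80 rad from the box's +x axis.
- mark_rect (a point): Centre of the white rectangle (for the relay) on the panel, 49 mm from the knob's axis, at -1.90 rad from the box's +x axis.
- selector (a joint): The knob, rad. 0 at its anticlockwise stop, grows clockwise (from above) to a stop at 4.6. The white pointer line lies on one end of the bar and points to 2.3 minus this value in the box's x-y plane: ring = 2.0, disc = 3.1, rectangle = 4.2. Starts at 0 to 0.7. Friction 0.06 N m, no detents, stays where left. Too far for one grasp.
- selector_grip (a point): On the knob's axis, half way up its bar, 179 mm above the bench. The bar is 42 mm long, 12 mm wide and 22 mm high (168 to 190 mm above the bench), over a round skirt of 44 mm diameter whose top is 168 mm above the bench.
- press: Hand press, fixed. Origin: underside of its base, on the ram's axis. Base plate 6 mm thick, 90 mm wide; the part under test stands on it within a few mm of the axis. Column 78 mm behind (+x); head 36 mm wide, from 15 mm in front of the axis to 97 mm behind, 115 to 141 mm above the bench. The 12 mm ram slides down through the head by up to 78 mm and stays where left: friction 5 N.
- ram_top (a point): Centre of the top of the ram's black round cap (36 mm across, 14 mm high), which is to be pushed down. Up to 224 mm above the bench when the ram is fully up; it goes down with the ram.
- press_foot: Sprung foot at the ram's lower end, a grey downward cup 32 mm across, 16 mm high, 20 mm wide inside (so the coil's hole and the can's studs do not matter). Origin: centre of its underside, 139 mm below ram_top when unloaded. It gives up to 6 mm against a spring of 1200 N/m, then is rigid.
- toroid: Wound ring coil lying flat, 59 mm across, about 15 mm high, with a hole of about 20 mm. Origin: centre of its underside. May stand under the press or on the tray.
- capacitor: Round upright capacitor can, 35 mm across, 61 mm high with its two studs, shoulder about 55 mm. Origin: centre of its underside. May stand under the press or on the tray.
- relay: Upright relay in a box-shaped case, 36 x 28 x 54 mm. Origin: centre of its underside. May stand under the press or on the tray.
- tray: Flat grey tray 85 x 150 mm, its floor 6 mm above the bench, fixed; the two parts that are not wanted stand on it and stay there. Origin: centre of its underside.
- knob_spare: Bystander: loose black instrument knob, 28 mm across, 17 mm high.
- eraser: Bystander: eraser 21 x 42 x 13 mm.
- trimmer: Bystander: small trimming screwdriver, 116 mm long, 14 mm thick.
- battery: Bystander: 9 V block battery standing upright, 17 x 26 x 47 mm.

How it is judged:
On the way, in this order (a step that is already met when the one before it is completed fails the run):
1. the knob's pointer is on the outline of the part under the press (((horizontal distance between toroid and press below 0.02 m and value of joint selector between 1.85 and 2.15 rad) or (horizontal distance between capacitor and press below 0.02 m and value of joint selector between 2.95 and 3.25 rad) or (horizontal distance between relay and press below 0.02 m and value of joint selector between 4.05 and 4.35 rad))), for 0.3 s.
2. the foot is pressed on the part under the press (((horizontal distance between toroid and press below 0.02 m and contact force between press_foot and toroid between 1.5 and 12 N and angle between toroid's own z axis and vertical below 0.1 rad) or (horizontal distance between capacitor and press below 0.02 m and contact force between press_foot and capacitor between 1.5 and 12 N and angle between capacitor's own z axis and vertical below 0.1 rad) or (horizontal distance between relay and press below 0.02 m and contact force between press_foot and relay between 1.5 and 12 N and angle between relay's own z axis and vertical below 0.1 rad))), for 0.3 s.
At the end, for the whole second after the job is handed in: The knob points to the outline of the part under the press within 0.15 rad; the foot rests on that part with 1.5 to 12 N; that part is upright and within 20 mm of the ram's axis; all three parts are within 15 mm of where they stood (((horizontal distance between toroid and press below 0.02 m and value of joint selector between 1.85 and 2.15 rad) or (horizontal distance between capacitor and press below 0.02 m and value of joint selector between 2.95 and 3.25 rad) or (horizontal distance between relay and press below 0.02 m and value of joint selector between 4.05 and 4.35 rad)) and ((horizontal distance between toroid and press below 0.02 m and contact force between press_foot and toroid between 1.5 and 12 N and angle between toroid's own z axis and vertical below 0.1 rad) or (horizontal distance between capacitor and press below 0.02 m and contact force between press_foot and capacitor between 1.5 and 12 N and angle between capacitor's own z axis and vertical below 0.1 rad) or (horizontal distance between relay and press below 0.02 m and contact force between press_foot and relay between 1.5 and 12 N and angle between relay's own z axis and vertical below 0.1 rad)) and distance of each of toroid, capacitor, relay from where it was at the start of the episode below 0.015 m); the robot touches nothing.
It fails at once if the foot presses a part with more than 20 N (contact force between press_foot and toroid above 20 N or contact force between press_foot and capacitor above 20 N or contact force between press_foot and relay above 20 N).
It fails at once if a bystander is moved by more than 30 mm (distance of any of knob_spare, eraser, trimmer, battery from where it was at the start of the episode above 0.03 m).
It also fails if it takes over 72 s, if anything falls off the work surface, if the arm or the gripper's body presses on something with over 40 N, if the wrist force passes 120 N, or if a joint passes its speed limit or range.

ROBOT

A 6-joint arm with a two-finger parallel gripper is mounted at the origin on a cart in front of the work surface, level with it; the furniture and walls round the work are solid. World frame = base frame: x ahead of the robot, y to its left, z up, the work surface at z = 0. Lengths are in m, angles in rad, forces in N, time in s.
With the tool pointing down it reaches from about 0.275 to 0.825 m from the base axis. Payload 5.2 kg.
Tool frame: the origin (TCP) lies midway between the tips of the shut fingers; the grasp point (between the pads) lies 19 mm behind it; z points along the fingers, y is the line along which they close (so a half turn about z gives the same grasp; the last joint's range is limited). The gripper opens to 93 mm and grips with 3 to 60 N. Pads are 15 mm wide; open, the fingers measure 128 mm over their backs; the gripper's body (75 mm by 188 mm) begins 65 mm behind the grasp point.
Start: joints at [1.092, 0.259, 1.535, -0, 1.348, -0.203], TCP at [0.15, 0.529, 0.219] pointing down, gripper open.
Joint ranges: [-3.14, 3.14], [-0.91, 2.08], [0.19, 2.58], [-1.22, 4.36], [0.22, 2.71], [-3.12, 3.12]. Speed limits (rad/s): [2.57, 2.57, 3.14, 3.14, 3.14, 3.14].

INTERFACE

Orientations are given as a unit quaternion [w, x, y, z].
In Python, from cell import bot gives the robot as it stands.
- The arm moves only by the tool carry_out, never from a script. Its arguments are lists of equal length, an entry for each row: "turn": the turn, a rotation vector about the tool's x, y, z in degrees, a list of three; "linear": the shift along the tool's x, y, z in mm, a list of three; "hand": the finger opening in mm, from 0 to 93. A call has 1 to 8 rows; each row is the pose to reach, as a shift and turn from the pose commanded when the call began, along the tool's axes at that moment; what a row does not reach only later rows make up. A row lasts 1/12 s, in which the tool goes at most 41.7 mm and 7.16 degrees, less where a joint would pass 70% of its speed; a pose out of reach is approached as far as the arm can. A call with a gripper value outside its range is refused whole. The fingers move at their own pace and stop on an object; "grip_force" is the grip in N (left out, the last holds). Time passes only in rows, so rows that repeat a pose let the fingers close. It gives the time, the measured TCP pose, the force, the opening and the grip force at its end, in the units of the state.
- bot.read_state(): the state, without advancing time (a new reading comes with each control period).
- bot.grab_frame(name): name is "side" or "top" or "wrist"; returns the picture (384x512x3 uint8, red, green, blue); there is no depth.
- bot.get_calibration(name): a dict with "fx", "fy", "cx", "cy" (pixels), "k1" (the pictures are not rectified: a ray, as slopes to the right and down, at radius r is drawn at 1 + k1 r^2 times it, then the intrinsics apply), "rvec" (rotation vector, rad) and "tvec" (3), from world to camera coordinates, as OpenCV has them. Camera axes: x right, y down, z forward; pixel columns grow to the right and rows downward; lengths in m; the calibration is good to about 2 mm. A picture is of the moment at which its call begins: read the wrist's pose just before it. get_calibration takes no time and is no camera call; for the wrist camera it gives the pose at the moment of the call.
- bot.job_done(): hands the job in; it is judged then, once.
The state is a dict: "time": time; "joints": joint angles; "qvel": joint speeds; "tau": joint torques, N m; "ee_pos": TCP position; "tool_rot": TCP orientation; "contact_force": force on the tool from outside, world axes, zero at the start; "ft_torque": the same for the moment, N m; "finger_gap": finger opening in m; "grasp_force": force on a finger pad.
Only numpy, scipy, OpenCV 4.12 (cv2) and the standard library are available. Lean on these libraries where they do the work, as an engineer would, in place of code of your own. Each camera call takes 0.05 s, during which the arm holds its last target. There are 200 camera calls.

## Working session

There is one attempt and no reset: what is moved stays moved. The work goes in short steps, Python scripts to look and compute and a tool call to move; the robot and the scene stay as the last step left them, time stands still between calls to the robot, and variables do not carry over. Pictures are saved under pics/ and viewed, at most 10 in all, crops included, and the job is handed in when it is done.

Besides the shell and the picture viewer there is one more tool, called by a JSON object that holds its "name" and its "arguments", one argument or row to a line. carry_out: Moves the arm, as the interface text tells. Its arguments: {"type":"object","properties":{"turn":{"type":"array","items":{"type":"array","items":{"type":"number"}}},"linear":{"type":"array","items":{"type":"array","items":{"type":"number"}}},"hand":{"type":"array","items":{"type":"number"}},"grip_force":{"type":"number"}},"required":["turn","linear","hand"]}

```bash
mkdir -p pics; cat > h.py <<'E'
import numpy as np, cv2
from cell import bot
def cal(n):
    c=bot.get_calibration(n); K=np.array([[c['fx'],0,c['cx']],[0,c['fy'],c['cy']],[0,0,1]])
    return K,np.array([c['k1'],0,0,0,0.]),np.array(c['rvec'],float),np.array(c['tvec'],float)
def ray(n,uv,C=None):
    K,d,r,t=C or cal(n); R=cv2.Rodrigues(r)[0]
    p=cv2.undistortPoints(np.array(uv,float).reshape(-1,1,2),K,d).reshape(-1,2)
    return -R.T@t, np.c_[p,np.ones(len(p))]@R
def plane(n,uv,z,C=None):
    o,D=ray(n,uv,C); return o+D*((z-o[2])/D[:,2])[:,None]
def proj(n,P,C=None):
    K,d,r,t=C or cal(n); return cv2.projectPoints(np.array(P,float).reshape(-1,1,3),r,t,K,d)[0].reshape(-1,2)
def two(n1,uv1,n2,uv2):
    o1,d1=ray(n1,uv1); o2,d2=ray(n2,uv2); d1=d1[0];d2=d2[0]
    s=np.linalg.lstsq(np.c_[d1,-d2],o2-o1,rcond=None)[0]
    a=o1+s[0]*d1;b=o2+s[1]*d2; return (a+b)/2,np.linalg.norm(a-b)
E
python3 - <<'E'
from h import *
a=bot.grab_frame('top');b=bot.grab_frame('side')
cv2.imwrite('pics/top.png',a[:,:,::-1]);cv2.imwrite('pics/side.png',b[:,:,::-1])
for n in('top','side'):
    K,d,r,t=cal(n);print(n,K[0,0],d[0],-cv2.Rodrigues(r)[0].T@t)
s=bot.read_state();print(s['ee_pos'],s['tool_rot'],s['time'])
E
```

```text
top 361.64357725958763 -0.08642813682986378 [0.417549   0.24280819 1.08143581]
side 397.6749456418986 -0.008131192372754614 [0.1871549  1.07270965 0.78896043]
[0.14952975 0.52878778 0.21789752] [-2.66855143e-04  1.37458906e-01  9.90507135e-01 -7.71066776e-04] 0.1
```

View pics/top.png

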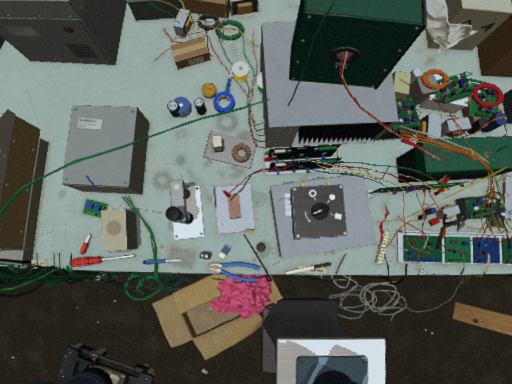

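View pics/side.png

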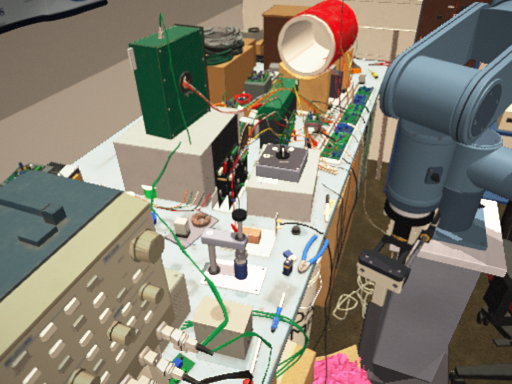

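Top: selector box near (320,211), knob (320,210), press at about (182,210), tray (230,149) with a white box and a coil. Side: a dark-blue cylinder appears under the press at (241,264). I'll zoom in on both.

```bash
python3 - <<'E'
import cv2,numpy as np
a=cv2.imread('pics/top.png');b=cv2.imread('pics/side.png')
z=lambda i,x,y,w,h:cv2.resize(i[y:y+h,x:x+w],(400,300),interpolation=cv2.INTER_CUBIC)
cv2.imwrite('pics/z.png',np.vstack([np.hstack([z(a,270,170,100,75),z(a,150,170,100,75)]),np.hstack([z(b,190,200,100,75),z(b,235,130,100,75)])]))
E
```

```text
(no output)
```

View pics/z.png

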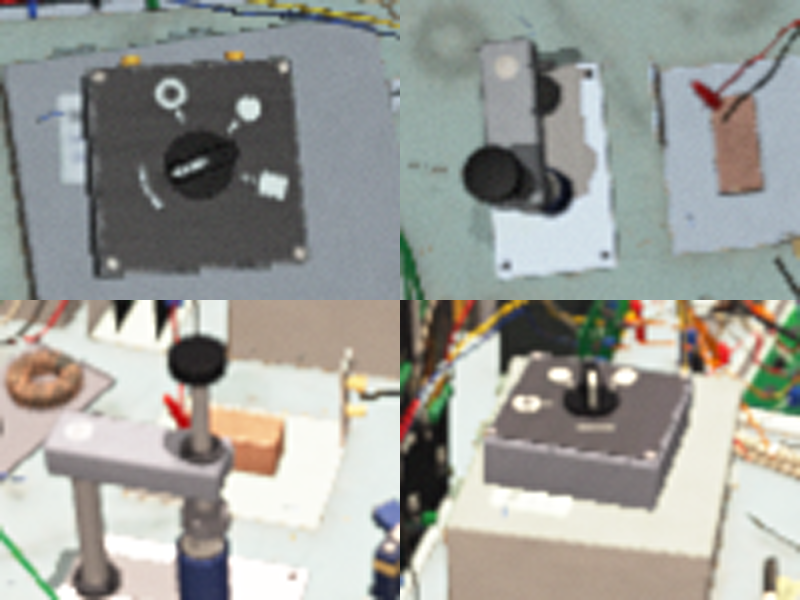

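The part under the press is the dark-blue capacitor can (crop side ~(200,575)); the coil is on the tray. In the panel crop the marks are ring (170,93), disc (248,108), rect (272,185), with the pointer at the left end of the bar, on the off arc.

```bash
cat > m.py <<'E'
from h import *
a=cv2.imread('pics/top.png');b=cv2.imread('pics/side.png')
def blobs(im,x,y,w,h,th):
    g=cv2.cvtColor(im,cv2.COLOR_BGR2GRAY)[y:y+h,x:x+w]
    n,l,s,c=cv2.connectedComponentsWithStats((g>th).astype(np.uint8))
    return [(c[i]+[x,y],s[i,4]) for i in range(1,n) if s[i,4]>2]
def wc(im,u,v,r):  # brightness centroid above background
    u,v=int(round(u)),int(round(v)); g=cv2.cvtColor(im,cv2.COLOR_BGR2GRAY)[v-r:v+r+1,u-r:u+r+1].astype(float)
    w=np.clip(g-110,0,None); yy,xx=np.mgrid[v-r:v+r+1,u-r:u+r+1]
    return np.array([(w*xx).sum(),(w*yy).sum()])/w.sum()
px=[wc(a,312.5,193.2,4),wc(a,332,197,4),wc(a,338,216.2,4)]
P=plane('top',px,0.162)[:,:2]; print(px,P)
ang=np.array([.3,-.8,-1.9]);L=.049*np.c_[np.cos(ang),np.sin(ang)]
# rigid fit
lc,pc=L.mean(0),P.mean(0);H=(L-lc).T@(P-pc);th=np.arctan2(H[0,1]-H[1,0],H[0,0]+H[1,1])
R=np.array([[np.cos(th),-np.sin(th)],[np.sin(th),np.cos(th)]]);ax=pc-R@lc
print('axis',ax,'yaw',th,'res',(L@R.T+ax-P)*1000)
# pointer line on bar top
g=cv2.cvtColor(a,cv2.COLOR_BGR2GRAY);m=[(u,v) for v in range(205,217) for u in range(308,324) if g[v,u]>110]
Q=plane('top',m,.19)[:,:2];print('line mean',Q.mean(0));d=np.linalg.svd(Q-Q.mean(0))[2][0]
if d@(Q.mean(0)-ax)<0:d=-d
print('ptr selector',(2.3-(np.arctan2(d[1],d[0])-th))%6.283, 'by centre',2.3-(np.arctan2(*(Q.mean(0)-ax)[::-1])-th),'world ang',np.arctan2(d[1],d[0]))
# cap
def dark(im,x,y,w,h):
    g=cv2.cvtColor(im,cv2.COLOR_BGR2GRAY)[y:y+h,x:x+w];n,l,s,c=cv2.connectedComponentsWithStats((g<60).astype(np.uint8))
    i=1+np.argmax(s[1:,4]);print(s[i]+[x,y,0,0,0],c[i]+[x,y])
dark(a,162,200,24,26);dark(b,228,203,22,24)
E
python3 m.py
```

```text
[array([312.17402794, 192.9180823 ]), array([331.59575209, 196.83391365]), array([337.73408451, 215.83943662])] [[0.55379967 0.08358236]
 [0.54433541 0.03325126]
 [0.495395   0.01816606]]
axis [0.50793968 0.06574632] yaw 0.0711670304290168 res [[-0.19665792 -0.06358186]
 [ 0.15592829 -0.13892295]
 [ 0.04072963  0.2025048 ]]
line mean [0.50341779 0.07665959]
ptr selector 0.4128474048424411 by centre 0.40755707212942327 world ang 1.9583196255865756
[166 207  18  14 188] [173.98404255 213.65957447]
[232 209  14  12 130] [238.85384615 214.77692308]
```

```bash
cat > c.py <<'E'
from m import *
from scipy.optimize import least_squares
print(two('top',[173.3,213.5],'side',[239,212.8]))
def ext(im,x,y,w,h):
    g=cv2.cvtColor(im,cv2.COLOR_BGR2GRAY)[y:y+h,x:x+w];n,l,s,c=cv2.connectedComponentsWithStats((g<60).astype(np.uint8))
    return c[1+np.argmax(s[1:,4])]+[x,y]
# visible silhouette centroid of a 36x14 cylinder whose top is at p
t=np.linspace(0,6.283,40,endpoint=False);C={n:cal(n) for n in('top','side')}
def sil(n,p):
    r=np.c_[np.cos(t)*.018,np.sin(t)*.018,0*t]
    q=proj(n,np.r_[p+r,p+r-[0,0,.014]],C[n]);h=cv2.convexHull(q.astype(np.float32));M=cv2.moments(h)
    return np.array([M['m10'],M['m01']])/M['m00'],h.reshape(-1,2)
ct,cs=ext(a,162,200,24,26),ext(b,228,203,22,24)
f=lambda p:np.r_[sil('top',p)[0]-ct,sil('side',p)[0]-cs]
s=least_squares(f,[.5,.53,.22],x_scale=.01,diff_step=1e-3);p=s.x;print(p,f(p))
for n in C: h=sil(n,p)[1];print(n,h.min(0),h.max(0))
E
python3 c.py|tail -6
```

```text
[166 207  18  14 188] [173.98404255 213.65957447]
[232 209  14  12 130] [238.85384615 214.77692308]
(array([0.49215365, 0.42843329, 0.21400834]), np.float64(0.0024650121950723146))
[0.492682  0.4280347 0.2148487] [-0.20252002 -0.64575626  0.63648943  0.08940092]
top [165.84067 205.3407 ] [181.74513 220.62946]
side [231.54214 207.58379] [247.36002 222.18123]
```

```bash
cat > g.py <<'E'
import sys,numpy as np
from scipy.spatial.transform import Rotation as Ro
from cell import bot
def go(x,y,z,ya):
    s=bot.read_state();q=s['tool_rot'];R=Ro.from_quat([q[1],q[2],q[3],q[0]])
    a=np.radians(ya);Y=[np.cos(a),np.sin(a),0];Z=[0,0,-1];T=Ro.from_matrix(np.c_[np.cross(Y,Z),Y,Z])
    print('lin',np.round(R.inv().apply(np.array([x,y,z])-s['ee_pos'])*1000,1),'turn',np.round((R.inv()*T).as_rotvec(degrees=True),2))
    c=R.as_matrix();print('pos',np.round(s['ee_pos'],4),'yang',np.degrees(np.arctan2(c[1,1],c[0,1])).round(2),'tilt z',np.round(c[:,2],4),'F',np.round(s['contact_force'],2),'gap',s['finger_gap'],'t',s['time'],'j6',s['joints'][5])
if __name__=='__main__':go(*map(float,sys.argv[1:]))
E
python3 g.py .508 .066 .26 22.2; python3 g.py .33 .3 .26 48
```

```text
lin [-470.9 -347.8  -41.7] turn [-9.0e-02  2.0e-02  5.2e+01]
pos [0.1495 0.5288 0.2179] yang 74.2 tilt z [-7.0e-04 -1.5e-03 -1.0e+00] F [ 1.12  0.33 -0.47] gap 0.09296084078803826 t 0.1 j6 -0.2028021402692672
lin [-235.9 -171.1  -41.9] turn [-0.09  0.   26.2 ]
pos [0.1495 0.5288 0.2179] yang 74.2 tilt z [-7.0e-04 -1.5e-03 -1.0e+00] F [ 1.12  0.33 -0.47] gap 0.09296084078803826 t 0.1 j6 -0.2028021402692672
```

{"name": "carry_out", "arguments": {
  "turn": [
    [0,0,4],
    [0,0,8],
    [0,0,12],
    [0,0,16],
    [0,0,20],
    [0,0,24],
    [0,0,26],
    [0,0,26]
  ],
  "linear": [
    [0,0,-40],
    [-35,-25,-42],
    [-70,-51,-42],
    [-105,-76,-42],
    [-140,-102,-42],
    [-175,-127,-42],
    [-210,-152,-42],
    [-236,-171,-42]
  ],
  "hand": [40,40,40,40,40,40,40,40],
  "grip_force": 20
}}

```text
time: 0.77
ee_pos: [0.3308, 0.2986, 0.2605]
tool_rot: [-0.0, 0.357, 0.934, -0.0]
contact_force: [1.5, 1.0, -0.1]
finger_gap: 0.0443
grasp_force: 0.0
```

```bash
python3 g.py .508 .066 .235 22.2
```

```text
lin [-287.3  -54.9   25.5] turn [-1.000e-02 -0.000e+00  2.591e+01]
pos [0.3308 0.2986 0.2605] yang 48.11 tilt z [-1.e-04 -1.e-04 -1.e+00] F [ 1.5   1.03 -0.12] gap 0.044294003547242715 t 0.7667 j6 -0.3565149012731671
```

{"name": "carry_out", "arguments": {
  "turn": [
    [0,0,4],
    [0,0,8],
    [0,0,12],
    [0,0,16],
    [0,0,20],
    [0,0,24],
    [0,0,26],
    [0,0,26]
  ],
  "linear": [
    [-38,-7,0],
    [-76,-14,0],
    [-114,-21,0],
    [-152,-29,0],
    [-190,-36,0],
    [-228,-43,8],
    [-266,-51,15],
    [-287,-55,25]
  ],
  "hand": [40,40,40,40,40,40,40,40]
}}

```text
time: 1.43
ee_pos: [0.5098, 0.0646, 0.2354]
tool_rot: [0.001, 0.56, 0.829, -0.0]
contact_force: [0.4, -0.5, 0.3]
finger_gap: 0.0402
grasp_force: 0.0
```

{"name": "carry_out", "arguments": {
  "turn": [
    [0,0,0]
  ],
  "linear": [
    [0,0,0]
  ],
  "hand": [40]
}}

```text
time: 1.52
ee_pos: [0.5088, 0.0643, 0.2331]
tool_rot: [-0.001, 0.56, 0.829, -0.001]
contact_force: [0.0, -0.0, 0.2]
finger_gap: 0.0401
grasp_force: 0.0
```

```bash
python3 - <<'E'
from h import *
C=cal('wrist');a=bot.grab_frame('wrist');cv2.imwrite('pics/w.png',a[:,:,::-1])
print(proj('wrist',[[.508,.0657,.19],[.508,.0657,.168]],C))
E
python3 g.py .508 .066 .172 22.2
```

```text
[[256.27649134 216.57447942]
 [256.41698852 207.016851  ]]
lin [-0.5  0.5 61.9] turn [-0.19 -0.09 -0.21]
pos [0.5076 0.0663 0.2339] yang 21.99 tilt z [-3.6e-03  2.0e-04 -1.0e+00] F [-0.05 -0.05  0.11] gap 0.039995694776103874 t 1.5667 j6 -0.472026421162335
```

View pics/w.png

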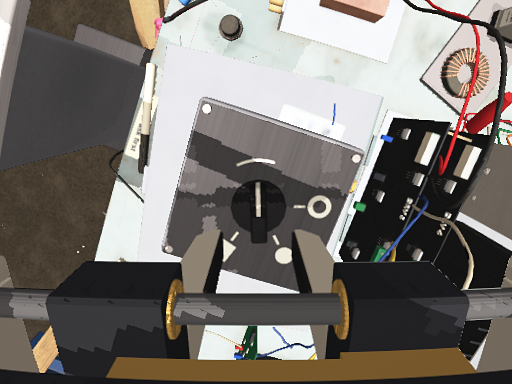

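The bar stands upright in the wrist image at x≈258, with the skirt centre at (258,207) against a predicted (256,207). It is aligned, so I'll descend and grip.

{"name": "carry_out", "arguments": {
  "turn": [
    [0,0,0],
    [0,0,0],
    [0,0,0],
    [0,0,0],
    [0,0,0],
    [0,0,0]
  ],
  "linear": [
    [0,0,20],
    [0,0,40],
    [0,0,55],
    [0,0,61],
    [0,0,61],
    [0,0,61]
  ],
  "hand": [40,40,40,40,40,40]
}}

```text
time: 2.07
ee_pos: [0.5074, 0.0689, 0.1753]
tool_rot: [0.0, 0.557, 0.83, 0.0]
contact_force: [0.7, -0.6, 0.7]
finger_gap: 0.0399
grasp_force: 0.0
```

{"name": "carry_out", "arguments": {
  "turn": [
    [0,0,0],
    [0,0,0],
    [0,0,0],
    [0,0,0],
    [0,0,0],
    [0,0,0],
    [0,0,0],
    [0,0,0]
  ],
  "linear": [
    [0,0,0],
    [0,0,0],
    [0,0,0],
    [0,0,0],
    [0,0,0],
    [0,0,0],
    [0,0,0],
    [0,0,0]
  ],
  "hand": [8,8,8,8,8,8,8,8],
  "grip_force": 20
}}

```text
time: 2.73
ee_pos: [0.5079, 0.0682, 0.1751]
tool_rot: [0.0, 0.558, 0.83, 0.0]
contact_force: [0.8, 1.1, 3.6]
finger_gap: 0.012
grasp_force: 20.0
```

```bash
python3 g.py .508 .066 .172 22.2; python3 -c "
from cell import bot;print(bot.read_state()['joints'])"
```

```text
lin [-2.  -0.7  3.1] turn [ 0.05  0.02 -0.  ]
pos [0.5079 0.0682 0.1751] yang 22.2 tilt z [ 9.e-04  1.e-04 -1.e+00] F [0.85 1.15 3.57] gap 0.011979310544657321 t 2.7333 j6 -0.47213893720643085
[-8.46630199e-02  2.25584974e-01  1.69008830e+00  1.75235610e-04
  1.22501116e+00 -4.72138937e-01]
```

{"name": "carry_out", "arguments": {
  "turn": [
    [0,0,0],
    [0,0,0],
    [0,0,0],
    [0,0,0],
    [0,0,0],
    [0,0,0],
    [0,0,0],
    [0,0,0]
  ],
  "linear": [
    [0,0,0],
    [0,0,0],
    [-2,0,2],
    [-2,0,2],
    [-2,0,2],
    [-2,0,2],
    [-2,0,2],
    [-2,0,2]
  ],
  "hand": [20,20,20,20,8,8,8,8],
  "grip_force": 20
}}

```text
time: 3.4
ee_pos: [0.5086, 0.0664, 0.1724]
tool_rot: [0.0, 0.558, 0.83, 0.0]
contact_force: [3.3, 0.5, -4.3]
finger_gap: 0.0115
grasp_force: 20.0
```

{"name": "carry_out", "arguments": {
  "turn": [
    [0,0,3],
    [0,0,7],
    [0,0,12],
    [0,0,17],
    [0,0,22],
    [0,0,26],
    [0,0,29],
    [0,0,30]
  ],
  "linear": [
    [0,0,0],
    [0,0,0],
    [0,0,0],
    [0,0,0],
    [0,0,0],
    [0,0,0],
    [0,0,0],
    [0,0,0]
  ],
  "hand": [8,8,8,8,8,8,8,8]
}}

```text
time: 4.07
ee_pos: [0.5091, 0.0664, 0.1724]
tool_rot: [0.0, 0.754, 0.657, 0.001]
contact_force: [5.3, 1.0, -4.9]
finger_gap: 0.012
grasp_force: 20.0
```

```bash
python3 g.py .508 .066 .172 -7.8; python3 -c "
from cell import bot;print(bot.read_state()['ft_torque'])"
```

```text
lin [-0.6 -1.   0.4] turn [ 0.08 -0.03 -0.13]
pos [0.5091 0.0664 0.1724] yang -7.93 tilt z [ 1.4e-03  3.0e-04 -1.0e+00] F [ 5.27  0.98 -4.89] gap 0.012025539099782732 t 4.0667 j6 0.050096758126478846
[ 0.17259002 -0.83792845  0.02873476]
```

{"name": "carry_out", "arguments": {
  "turn": [
    [0,0,5],
    [0,0,11],
    [0,0,17],
    [0,0,23],
    [0,0,29],
    [0,0,35],
    [0,0,39],
    [0,0,41]
  ],
  "linear": [
    [0,0,0],
    [0,0,0],
    [0,0,0],
    [0,0,0],
    [0,0,0],
    [0,0,0],
    [0,0,0],
    [0,0,0]
  ],
  "hand": [8,8,8,8,8,8,8,8]
}}

```text
time: 4.73
ee_pos: [0.5097, 0.0661, 0.1725]
tool_rot: [0.001, 0.937, 0.351, 0.001]
contact_force: [8.0, 0.5, -7.4]
finger_gap: 0.0121
grasp_force: 20.0
```

{"name": "carry_out", "arguments": {
  "turn": [
    [0,0,5],
    [0,0,11],
    [0,0,17],
    [0,0,23],
    [0,0,29],
    [0,0,35],
    [0,0,39],
    [0,0,41]
  ],
  "linear": [
    [0,0,0],
    [0,0,0],
    [0,0,0],
    [0,0,0],
    [0,0,0],
    [0,0,0],
    [0,0,0],
    [0,0,0]
  ],
  "hand": [8,8,8,8,8,8,8,8]
}}

```text
time: 5.4
ee_pos: [0.51, 0.0655, 0.1725]
tool_rot: [0.001, 1.0, 0.0, 0.002]
contact_force: [8.7, -2.3, -8.2]
finger_gap: 0.0116
grasp_force: 20.0
```

```bash
python3 g.py .508 .066 .172 -131.8; python3 -c "
from cell import bot;print(bot.read_state()['ft_torque'])"
```

```text
lin [-2.  -0.5  0.5] turn [ 0.   -0.19 41.83]
pos [0.51   0.0655 0.1725] yang -89.97 tilt z [ 0.003  -0.0012 -1.    ] F [ 8.71 -2.35 -8.19] gap 0.011569367971366694 t 5.4 j6 1.4818101608644814
[-0.27977758 -1.14416682  0.06302707]
```

{"name": "carry_out", "arguments": {
  "turn": [
    [0,0,5],
    [0,0,11],
    [0,0,17],
    [0,0,23],
    [0,0,29],
    [0,0,35],
    [0,0,39],
    [0,0,42]
  ],
  "linear": [
    [0,0,0],
    [0,0,0],
    [0,0,0],
    [0,0,0],
    [0,0,0],
    [0,0,0],
    [0,0,0],
    [0,0,0]
  ],
  "hand": [8,8,8,8,8,8,8,8]
}}

```text
time: 6.07
ee_pos: [0.5097, 0.0649, 0.1725]
tool_rot: [0.001, 0.934, -0.358, 0.002]
contact_force: [6.5, -4.4, -8.4]
finger_gap: 0.0117
grasp_force: 20.0
```

{"name": "carry_out", "arguments": {
  "turn": [
    [0,0,0],
    [0,0,0],
    [0,0,0],
    [0,0,0],
    [0,0,0],
    [0,0,-0.0],
    [0,0,0],
    [0,0,0]
  ],
  "linear": [
    [0,0,0],
    [0,0,0],
    [0,0,0],
    [0,0,0],
    [0,0,0],
    [0,0,0],
    [0,0,-10],
    [0,0,-30]
  ],
  "hand": [8,8,40,40,40,40,40,40]
}}

```text
time: 6.73
ee_pos: [0.5065, 0.0665, 0.2014]
tool_rot: [0.001, 0.934, -0.357, -0.003]
contact_force: [1.1, 0.2, 0.2]
finger_gap: 0.0397
grasp_force: 0.0
```

{"name": "carry_out", "arguments": {
  "turn": [
    [0,0,0],
    [0,0,0],
    [0,0,0],
    [0,0,0],
    [0,0,0]
  ],
  "linear": [
    [0,0,-20],
    [0,0,-40],
    [0,0,-50],
    [0,0,-50],
    [0,0,-50]
  ],
  "hand": [40,40,40,40,40]
}}

```text
time: 7.15
ee_pos: [0.5084, 0.0663, 0.253]
tool_rot: [-0.0, 0.934, -0.357, 0.0]
contact_force: [0.4, -0.6, 0.2]
finger_gap: 0.04
grasp_force: 0.0
```

```bash
python3 g.py .508 .066 .25 -131.8; python3 - <<'E'
from h import *
C=cal('wrist');a=bot.grab_frame('wrist');cv2.imwrite('pics/w2.png',a[:,:,::-1])
d=np.array([.54433541,.03325126,.162]);print('axis, disc px',proj('wrist',[[.508,.0657,.19],[.508,.0657,.162],d],C))
E
```

```text
lin [-0.   0.5  3. ] turn [-0.03 -0.05  0.01]
pos [0.5084 0.0663 0.253 ] yang -131.79 tilt z [ 1.e-03 -1.e-04 -1.e+00] F [ 0.38 -0.61  0.24] gap 0.04001450078168586 t 7.15 j6 2.212071128539573
axis, disc px [[258.36580416 210.5416573 ]
 [258.27550412 200.17659547]
 [258.31889488 143.43414005]]
```

View pics/w2.png

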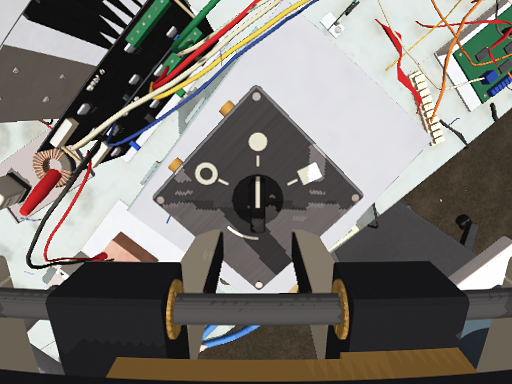

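The pointer is straight up at x≈258, right on the disc at (258,141). Next I'll move to the press with the fingers shut.

```bash
python3 g.py .508 .1 .265 -90;python3 g.py .492 .428 .265 -90
```

```text
lin [-22.3 -25.2 -13. ] turn [ 2.00e-02  5.00e-02 -4.18e+01]
pos [0.5078 0.0663 0.252 ] yang -131.8 tilt z [-9.e-04  0.e+00 -1.e+00] F [-0.74  0.84 -0.75] gap 0.040156102015050016 t 7.2 j6 2.212114990131941
lin [-252.8 -259.1  -13. ] turn [ 2.00e-02  5.00e-02 -4.18e+01]
pos [0.5078 0.0663 0.252 ] yang -131.8 tilt z [-9.e-04  0.e+00 -1.e+00] F [-0.74  0.84 -0.75] gap 0.040156102015050016 t 7.2 j6 2.212114990131941
```

{"name": "carry_out", "arguments": {
  "turn": [
    [0,0,-5],
    [0,0,-11],
    [0,0,-17],
    [0,0,-23],
    [0,0,-29],
    [0,0,-35],
    [0,0,-40],
    [0,0,-42]
  ],
  "linear": [
    [0,0,-13],
    [-20,-20,-13],
    [-45,-46,-13],
    [-70,-72,-13],
    [-97,-99,-13],
    [-123,-126,-13],
    [-145,-148,-13],
    [-160,-164,-13]
  ],
  "hand": [0,0,0,0,0,0,0,0]
}}

```text
time: 7.87
ee_pos: [0.4968, 0.2978, 0.2637]
tool_rot: [0.0, 1.0, 0.005, -0.002]
contact_force: [-0.3, -0.0, -1.3]
finger_gap: 0.0004
grasp_force: 0.0
```

```bash
python3 g.py .492 .428 .265 -90
```

```text
lin [  -3.5 -130.2   -1.3] turn [0.02 0.19 0.57]
pos [0.4968 0.2978 0.2637] yang -89.43 tilt z [-3.3e-03 -3.0e-04 -1.0e+00] F [-0.31 -0.   -1.29] gap 0.0004218804306000523 t 7.8667 j6 1.9078116747985698
```

{"name": "carry_out", "arguments": {
  "turn": [
    [0,0,0],
    [0,0,0],
    [0,0,0],
    [0,0,0],
    [0,0,0],
    [0,0,0],
    [0,0,0],
    [0,0,0]
  ],
  "linear": [
    [-1,-30,0],
    [-2,-60,0],
    [-3,-90,0],
    [-4,-115,0],
    [-4,-128,0],
    [-4,-130,0],
    [-4,-130,0],
    [-4,-130,0]
  ],
  "hand": [0,0,0,0,0,0,0,0]
}}

```text
time: 8.53
ee_pos: [0.494, 0.4239, 0.265]
tool_rot: [0.001, 1.0, 0.001, -0.0]
contact_force: [0.8, -0.1, -0.4]
finger_gap: 0.0004
grasp_force: 0.0
```

```bash
python3 g.py .492 .428 .265 -90; python3 - <<'E'
from h import *
C=cal('wrist');a=bot.grab_frame('wrist')[:,:,::-1];b=bot.grab_frame('side')[:,:,::-1]
z=lambda i,x,y,w,h:cv2.resize(i[y:y+h,x:x+w],(400,300),interpolation=cv2.INTER_CUBIC)
cv2.imwrite('pics/w3.png',np.hstack([cv2.resize(a,(400,300)),z(b,190,170,133,100)]))
print(proj('wrist',[[.492,.428,.215]],C)*400/512)
E
```

```text
lin [-2.  -4.1 -0. ] turn [0.08 0.06 0.16]
pos [0.494  0.4239 0.265 ] yang -89.84 tilt z [-0.001  -0.0014 -1.    ] F [ 0.82 -0.09 -0.36] gap 0.0004419054792581399 t 8.5333 j6 2.1064998887871567
[[196.2902145  170.97402325]]
```

View pics/w3.png

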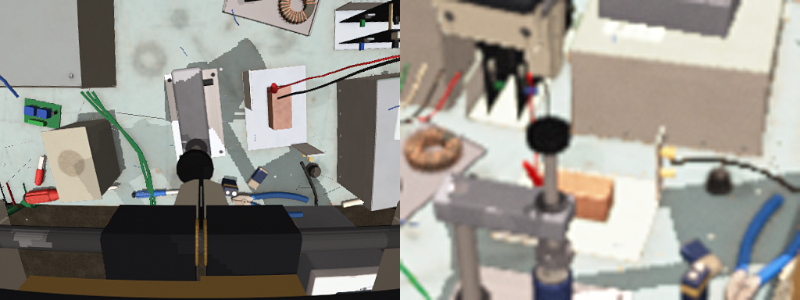

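```bash
python3 - <<'E'
from h import *
C=cal('wrist');s=bot.read_state();a=bot.grab_frame('wrist')[:,:,::-1]
cv2.imwrite('pics/w4.png',cv2.resize(a[170:260,190:310],(800,600),interpolation=cv2.INTER_CUBIC))
print(s['ee_pos'],[tuple(((q-[190,170])*6.667).round()) for q in proj('wrist',[[.492,.428,.215],[.51,.428,.215],[.474,.428,.215],[.492,.446,.215],[.492,.41,.215],s['ee_pos']],C)])
print('side TCP crop', (proj('side',[s['ee_pos']])-[190,170])*3)
E
```

```text
[0.4942871  0.42364693 0.26568873] [(np.float64(407.0), np.float64(327.0)), (np.float64(406.0), np.float64(171.0)), (np.float64(407.0), np.float64(475.0)), (np.float64(245.0), np.float64(326.0)), (np.float64(569.0), np.float64(327.0)), (np.float64(446.0), np.float64(503.0))]
side TCP crop [[145.78299482  70.09812828]]
```

View pics/w4.png

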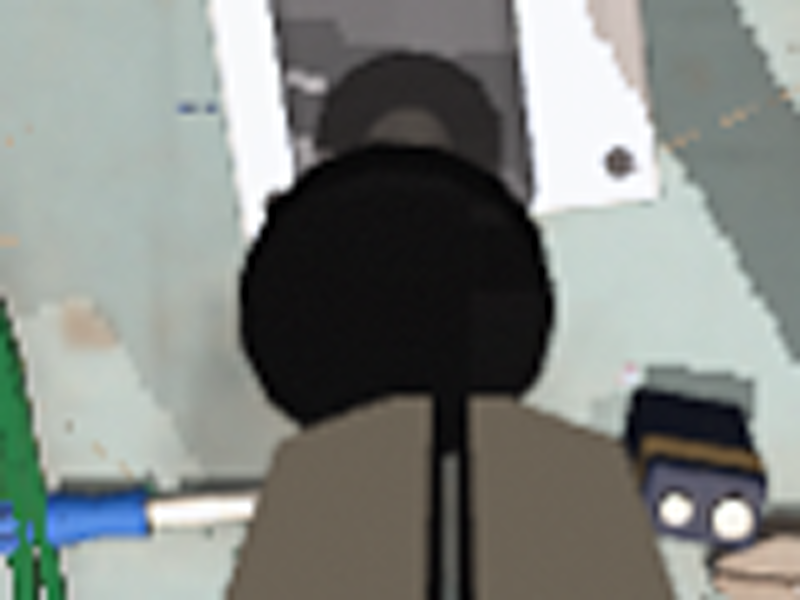

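The cap disc spans columns 240–553 of the crop, centre ≈(397,320), within about 1–2 mm of the prediction. I'll centre over it and descend to just above.

```bash
python3 g.py .493 .429 .222 -90
```

```text
lin [-1.4 -5.3 43.9] turn [ 0.02 -0.01  0.1 ]
pos [0.4944 0.4237 0.2659] yang -89.9 tilt z [ 2.e-04 -3.e-04 -1.e+00] F [0.18 0.08 0.54] gap 0.0004251744208794624 t 8.6833 j6 2.1068926806522987
```

{"name": "carry_out", "arguments": {
  "turn": [
    [0,0,0],
    [0,0,0],
    [0,0,0],
    [0,0,0],
    [0,0,0],
    [0,0,0],
    [0,0,0],
    [0,0,0]
  ],
  "linear": [
    [-1,-5,10],
    [-1,-5,20],
    [-1,-5,30],
    [-1,-5,38],
    [-1,-5,42],
    [-1,-5,42],
    [-1,-5,42],
    [-1,-5,42]
  ],
  "hand": [0,0,0,0,0,0,0,0]
}}

```text
time: 9.35
ee_pos: [0.4931, 0.4303, 0.2241]
tool_rot: [-0.0, 1.0, 0.002, 0.0]
contact_force: [-0.1, -0.7, -0.7]
finger_gap: 0.0006
grasp_force: 0.0
```

{"name": "carry_out", "arguments": {
  "turn": [
    [0,0,0],
    [0,0,0],
    [0,0,0],
    [0,0,0],
    [0,0,0],
    [0,0,0],
    [0,0,0],
    [0,0,0]
  ],
  "linear": [
    [0,0,1],
    [0,0,2],
    [0,0,3],
    [0,0,4],
    [0,0,5],
    [0,0,6],
    [0,0,7],
    [0,0,8]
  ],
  "hand": [0,0,0,0,0,0,0,0]
}}

```text
time: 10.02
ee_pos: [0.4929, 0.4302, 0.2162]
tool_rot: [-0.0, 1.0, 0.002, 0.0]
contact_force: [-1.2, -1.4, 3.7]
finger_gap: 0.0003
grasp_force: 1.9
```

```bash
python3 g.py .493 .429 .215 -90
```

```text
lin [0.1 1.2 1.2] turn [-0.02 -0.03  0.2 ]
pos [0.4929 0.4302 0.2162] yang -89.8 tilt z [ 5.e-04  3.e-04 -1.e+00] F [-1.21 -1.45  3.68] gap 0.0003119346782500472 t 10.0167 j6 2.1146844521613515
```

{"name": "carry_out", "arguments": {
  "turn": [
    [0,0,0],
    [0,0,0],
    [0,0,0],
    [0,0,0],
    [0,0,0],
    [0,0,0],
    [0,0,0],
    [0,0,0]
  ],
  "linear": [
    [0,0,1],
    [0,0,2],
    [0,0,3],
    [0,0,4],
    [0,0,5],
    [0,0,6],
    [0,0,7],
    [0,0,8]
  ],
  "hand": [0,0,0,0,0,0,0,0]
}}

```text
time: 10.68
ee_pos: [0.4929, 0.4302, 0.2075]
tool_rot: [0.0, 1.0, 0.002, -0.0]
contact_force: [-0.2, -0.6, 3.2]
finger_gap: 0.0004
grasp_force: 1.9
```

{"name": "carry_out", "arguments": {
  "turn": [
    [0,0,0],
    [0,0,0],
    [0,0,0],
    [0,0,0],
    [0,0,0],
    [0,0,0]
  ],
  "linear": [
    [0,0,0.5],
    [0,0,1],
    [0,0,1.5],
    [0,0,2],
    [0,0,2.5],
    [0,0,3]
  ],
  "hand": [0,0,0,0,0,0]
}}

```text
time: 11.18
ee_pos: [0.4929, 0.4302, 0.2046]
tool_rot: [-0.0, 1.0, 0.002, 0.0]
contact_force: [0.1, -0.0, 3.1]
finger_gap: 0.0003
grasp_force: 1.9
```

```bash
python3 g.py .493 .429 .2 -90
```

```text
lin [0.1 1.2 4.6] turn [-0.  -0.   0.2]
pos [0.4929 0.4302 0.2046] yang -89.8 tilt z [ 1.e-04  1.e-04 -1.e+00] F [ 0.13 -0.04  3.1 ] gap 0.0003355784512986036 t 11.1833 j6 2.1146905644954805
```

{"name": "carry_out", "arguments": {
  "turn": [
    [0,0,0],
    [0,0,0],
    [0,0,0],
    [0,0,0],
    [0,0,0],
    [0,0,0]
  ],
  "linear": [
    [0,0,0.5],
    [0,0,1],
    [0,0,1.5],
    [0,0,2],
    [0,0,2.5],
    [0,0,3]
  ],
  "hand": [0,0,0,0,0,0]
}}

```text
time: 11.68
ee_pos: [0.4929, 0.4302, 0.2016]
tool_rot: [-0.0, 1.0, 0.002, 0.0]
contact_force: [-0.5, -1.3, 4.2]
finger_gap: 0.0003
grasp_force: 1.9
```

{"name": "carry_out", "arguments": {
  "turn": [
    [0,0,0],
    [0,0,0],
    [0,0,0],
    [0,0,0]
  ],
  "linear": [
    [0,0,0.5],
    [0,0,1],
    [0,0,1.5],
    [0,0,2]
  ],
  "hand": [0,0,0,0]
}}

```text
time: 12.02
ee_pos: [0.4929, 0.4302, 0.1997]
tool_rot: [-0.0, 1.0, 0.002, 0.0]
contact_force: [-0.4, -0.8, 4.3]
finger_gap: 0.0004
grasp_force: 2.4
```

{"name": "carry_out", "arguments": {
  "turn": [
    [0,0,0],
    [0,0,0],
    [0,0,0]
  ],
  "linear": [
    [0,0,0.5],
    [0,0,1],
    [0,0,1]
  ],
  "hand": [0,0,0]
}}

```text
time: 12.27
ee_pos: [0.4929, 0.4302, 0.1988]
tool_rot: [-0.0, 1.0, 0.002, 0.0]
contact_force: [-0.1, -0.7, 3.9]
finger_gap: 0.0006
grasp_force: 2.4
```

{"name": "carry_out", "arguments": {
  "turn": [
    [0,0,0],
    [0,0,0],
    [0,0,0]
  ],
  "linear": [
    [0,0,0.5],
    [0,0,1],
    [0,0,1]
  ],
  "hand": [0,0,0]
}}

```text
time: 12.52
ee_pos: [0.4929, 0.4302, 0.198]
tool_rot: [-0.0, 1.0, 0.002, 0.0]
contact_force: [-1.0, -0.0, 6.5]
finger_gap: 0.0007
grasp_force: 2.9
```

{"name": "carry_out", "arguments": {
  "turn": [
    [0,0,0],
    [0,0,0],
    [0,0,0],
    [0,0,0]
  ],
  "linear": [
    [0,0,0.5],
    [0,0,1],
    [0,0,1],
    [0,0,1]
  ],
  "hand": [0,0,0,0]
}}

```text
time: 12.85
ee_pos: [0.4929, 0.4302, 0.1972]
tool_rot: [-0.0, 1.0, 0.002, 0.0]
contact_force: [-1.4, -1.6, 6.4]
finger_gap: 0.0007
grasp_force: 3.3
```

{"name": "carry_out", "arguments": {
  "turn": [
    [0,0,0],
    [0,0,0],
    [0,0,0],
    [0,0,0]
  ],
  "linear": [
    [0,0,0.5],
    [0,0,0.5],
    [0,0,0.5],
    [0,0,0.5]
  ],
  "hand": [0,0,0,0]
}}

```text
time: 13.18
ee_pos: [0.4929, 0.4302, 0.1969]
tool_rot: [-0.0, 1.0, 0.002, 0.0]
contact_force: [-1.4, -0.4, 7.5]
finger_gap: 0.0005
grasp_force: 3.6
```

{"name": "carry_out", "arguments": {
  "turn": [
    [0,0,0],
    [0,0,0],
    [0,0,0],
    [0,0,0]
  ],
  "linear": [
    [0,0,0.5],
    [0,0,1],
    [0,0,1],
    [0,0,1]
  ],
  "hand": [0,0,0,0]
}}

```text
time: 13.52
ee_pos: [0.4929, 0.4302, 0.1961]
tool_rot: [-0.0, 1.0, 0.002, 0.0]
contact_force: [-2.6, -2.0, 8.1]
finger_gap: 0.0006
grasp_force: 4.0
```

{"name": "carry_out", "arguments": {
  "turn": [
    [0,0,0],
    [0,0,0],
    [0,0,0],
    [0,0,0],
    [0,0,0],
    [0,0,0],
    [0,0,0],
    [0,0,0]
  ],
  "linear": [
    [0,0,0],
    [0,0,0],
    [0,0,-0.5],
    [0,0,-1],
    [0,0,-2],
    [0,0,-5],
    [0,0,-15],
    [0,0,-30]
  ],
  "hand": [0,0,0,0,0,0,0,0]
}}

```text
time: 14.18
ee_pos: [0.4921, 0.4296, 0.2239]
tool_rot: [0.001, 1.0, 0.002, -0.002]
contact_force: [-0.3, -0.9, -0.1]
finger_gap: 0.0003
grasp_force: 0.0
```

{"name": "carry_out", "arguments": {
  "turn": [
    [0,0,0],
    [0,0,0],
    [0,0,0],
    [0,0,0],
    [0,0,0],
    [0,0,0],
    [0,0,0],
    [0,0,0]
  ],
  "linear": [
    [0,10,-25],
    [0,40,-40],
    [0,80,-40],
    [0,120,-40],
    [0,150,-40],
    [0,150,-40],
    [0,150,-40],
    [0,150,-40]
  ],
  "hand": [0,0,0,0,0,0,0,0]
}}

```text
time: 14.85
ee_pos: [0.4937, 0.2805, 0.2657]
tool_rot: [-0.0, 1.0, 0.001, 0.0]
contact_force: [-0.1, 0.7, 0.0]
finger_gap: 0.0004
grasp_force: 0.0
```

```bash
python3 - <<'E'
from h import *
a=bot.grab_frame('top')[:,:,::-1];b=bot.grab_frame('side')[:,:,::-1]
z=lambda i,x,y,w,h:cv2.resize(i[y:y+h,x:x+w],(400,300),interpolation=cv2.INTER_CUBIC)
cv2.imwrite('pics/f.png',np.hstack([z(a,150,140,160,120),z(b,195,205,80,60)]))
C=cal('side')
print('side crop: cap top if z=.195, shoulder .061', (proj('side',[[.492,.428,.195],[.492,.428,.2],[.492,.428,.061],[.492,.428,.056]],C)-[195,205])*5)
s=bot.read_state();print(s['contact_force'],s['time'])
E
```

```text
side crop: cap top if z=.195, shoulder .061 [[224.95290474  70.70904763]
 [224.5330999   62.41051328]
 [235.30233893 275.1357523 ]
 [235.65762909 282.14825816]]
[-0.08812279  0.1502097   0.21454271] 14.95
```

View pics/f.png

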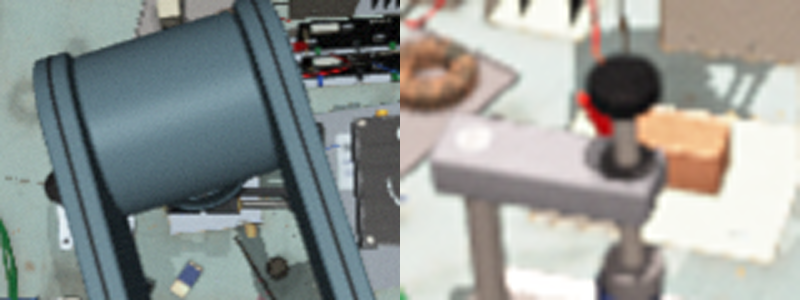

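The side crop shows the cap staying down at (224,~75), which fits z≈0.195, and the foot seated on the blue can at (230,265). The robot is clear, so I'm handing in.

```bash
python3 -c "
from cell import bot;print(bot.job_done())"
```

```text
the job is handed in; nothing more can be done
None
```

The part under the press was the capacitor: the knob now points to the disc outline, the foot was left sprung on the can at an estimated 4 N, the arm is clear, and the job is handed in (no verdict was returned).

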